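Unload the four-armed work holder from the coating spindles

TASK

Throw the lever at the end of the spindle rail over into its other notch, the one marked by the raised stud, so that the keepers let the work holders go. Then pull the holder with the four-armed cross head straight up off its spindle, against its snap detent, and set it gently, upright, in the empty steel tray for cleaning. Leave the lever in the marked notch and the other two holders snapped on, and do not knock over the jar.

Things in the scene. Friction and masses are not known exactly. Their poses are not given: they have to be found in the camera images.
- rail: Fixed dark steel rail, 100 (x) by 450 mm (y from -240 to +210), 40 mm high; origin on the table; z up. On its top three 16 mm square spindles, 34 mm high, at x = 0, y = +140, +45, -50 mm, each under a snapped-on holder (their order changes). Lever at the -y end. A keeper bar runs along the +x edge; shut, its tabs (8 to 13 mm above the rail top) lie over the holders' ears.
- lever (a joint): Lever angle, rad. 0 (starts within 0.1): in the notch towards the holders, leaning 0.4 rad to the rail's +y, keepers shut, no holder can be lifted. 0.8: in the marked notch, leaning 0.4 rad to -y, away from the holders, keepers open. Halfway it passes a hump (about 6 N at the ball), then snaps on. It swings in the rail's y-z plane.
- lever_ball (a point): Centre of the lever's black ball, 24 mm across, 95 mm from the pivot; rod below it 10 mm thick.
- lever_pivot (a point): Pivot of the lever, on the rail at its y = -165 mm, 45 mm above the table; the axis is the rail's x. A quadrant plate of radius 50 mm stands beside the lever on its +x side (14 to 19 mm from it) with the two notches; the stud is at the -y one.
- holder_cross: The one to take off, 0.2 kg: head of four arms, an X from above, 84 mm tip to tip, 45 degrees to the boss. 48 mm square foot 6 mm thick, ear to x = 35 mm, 30 mm square sleeve, head at z 46-52, on top a 24 mm square boss (faces along x, y) at z 52-90 to grip. Origin: centre of the underside, z up. Pull straight up with 10 to 15 N; it clears the spindle after 36 mm.
- holder_disc: Holder with a round disc head, 64 mm across; the rest as holder_cross. Stays on.
- holder_bar: Holder with a single straight two-armed bar as head, 84 mm long; the rest as holder_cross. Stays on.
- tray: Fixed open dark steel tray, 150 (x) by 170 mm (y), 28 mm high, walls and floor 4 mm; nothing in it. Origin: centre of its underside.
- tray_in (a point): Centre of the tray's inner floor, axes as the tray's.
- jar: Amber glass jar with a steel lid, 52 mm across, 85 mm high, standing on the table on the robot's side of the rail. Origin: centre of its underside; z up.
There are look-alikes about, which are no part of the job. What is shaped like the jar but blue is not meant.

How it is judged (in metres and radians):
On the way, in this order (a step that is already met when the one before it is completed fails the run):
1. the lever is in the marked notch (value of joint lever above 0.7 rad), for 0.2 s.
2. the cross-headed holder is pulled clear of its spindle and is held by the robot (z of holder_cross in the frame of rail above 0.078 m and contact force between holder_cross and the fingers above 0.3 N), for 0.1 s.
At the end, for the whole second after the job is handed in: The cross holder stands upright (0.12 rad), at rest, on the tray floor, within 52 mm (tray x) and 62 mm (tray y) of its centre; the lever is in the marked notch (over 0.70 rad); the other holders are still on (risen under 6 mm, tilt under 0.15 rad); the jar stands (tilt under 0.4 rad) (x of holder_cross in the frame of tray_in between -0.052 and 0.052 m and y of holder_cross in the frame of tray_in between -0.062 and 0.062 m and z of holder_cross in the frame of tray_in between -0.005 and 0.006 m and angle between holder_cross's own z axis and vertical below 0.12 rad and linear speed of holder_cross below 0.02 m/s and value of joint lever above 0.7 rad and z of each of holder_disc, holder_bar in the frame of rail below 0.046 m and angle between each of holder_disc, holder_bar's own z axis and vertical below 0.15 rad and angle between jar's own z axis and vertical below 0.4 rad); the robot touches nothing.
It fails at once if the cross-headed holder is dropped (falling free of the fingers faster than 0.7 m/s) (linear speed of holder_cross above 0.7 m/s and contact force between holder_cross and the fingers below 0.05 N).
It fails at once if another holder is pulled off its spindle (z of any of holder_disc, holder_bar in the frame of rail above 0.055 m).
It fails at once if the jar is knocked over (angle between jar's own z axis and vertical above 0.6 rad).
It also fails if it takes over 51 s, if anything falls off the work surface, if the arm or the gripper's body presses on something with over 40 N, if the wrist force passes 120 N, or if a joint passes its speed limit or range.

ROBOT

A 6-joint arm with a two-finger parallel gripper is mounted at the origin on the work surface. World frame = base frame: x ahead of the robot, y to its left, z up, the work surface at z = 0. Lengths are in m, angles in degrees, forces in N, time in s.
With the tool pointing down it reaches from about 0.375 to 0.9 m from the base axis. Payload 3.1 kg.
Tool frame: the origin (TCP) lies at the very end of the fingers, on their centre line; the grasp point (between the pads) lies 19 mm behind it; z points along the fingers, y is the line along which they close (so a half turn about z gives the same grasp; the last joint's range is limited). The gripper opens to 87 mm and grips with 3 to 60 N. Pads are 19 mm wide; open, the fingers measure 117 mm over their backs; the gripper's body (75 mm by 190 mm) begins 51 mm behind the grasp point.
Start: joints at [-84.425, 30.224, 82.088, -0, 67.689, -10.227], TCP at [0.17, -0.601, 0.185] pointing down, gripper open.
Joint ranges: [-176.69, 176.69], [-43.24, 126.21], [12.49, 139.97], [-82, 262], [0, 151.66], [-163.58, 163.58]. Speed limits (degrees/s): [159.86, 159.86, 180, 180, 180, 180].

INTERFACE

Orientations are given as a 3x3 rotation matrix whose columns are the frame's x, y, z axes.
In Python, from rig import readout, cams, bot gives the robot as it stands.
- The arm moves only by the shell command python3 -m inch 'ROWS'. ROWS is JSON, a list of rows, each a list of 5 numbers: the shift along the world's x, y, z in cm, then the turn about the world's z in degrees, then the finger opening in cm, from 0 to 8.7. In form: [[dx, dy, dz, twist, fingers], ...]. A call has 1 to 10 rows; each row is the pose to reach, as a shift and turn from the pose commanded when the call began; what a row does not reach only later rows make up. A row lasts 1/12 s, in which the tool goes at most 41.7 mm and 7.16 degrees, less where a joint would pass 70% of its speed; a pose out of reach is approached as far as the arm can. A call with a gripper value outside its range is refused whole. The fingers move at their own pace and stop on an object; the grip force is fixed at half the most. Time passes only in rows, so rows that repeat a pose let the fingers close. It gives the time, the measured TCP pose, the force, the opening and the grip force at its end, in the units of the state.
- readout.read_state(): the state, without advancing time (a new reading comes with each control period).
- cams.capture(name): name is "scene" or "top" or "wrist"; returns a dict with "image" (480x640x3 uint8, blue, green, red), "intrinsics" (3x3 intrinsics, pixels), "k1" (the pictures are not rectified: a ray, as slopes to the right and down, at radius r is drawn at 1 + k1 r^2 times it, then the intrinsics apply), "xyz" and "rotation" of the camera in the world; the wrist camera has in their place "tool_from_camera" (4x4, takes a point from camera to tool coordinates, whose origin is the TCP and whose axes are the flange's). Camera axes: x right, y down, z forward; pixel columns grow to the right and rows downward; lengths in m; the calibration is good to about 2 mm. A picture is of the moment at which its call begins: read the wrist's pose just before it. There is no depth.
- bot.hand_in(): hands the job in; it is judged then, once.
The state is a dict: "time_s": time; "joint_positions": joint angles; "qvel": joint speeds; "tau": joint torques, N m; "position": TCP position; "tcp_rot": TCP orientation; "force": force on the tool from outside, world axes, zero at the start; "moment": the same for the moment, N m; "opening": opening from 0.0 (shut) to 1.0 (fully open); "grasp_force": force on a finger pad.
Only numpy, scipy, OpenCV 4.12 (cv2) and the standard library are available. Lean on these libraries where they do the work, as an engineer would, in place of code of your own. Each camera call takes 0.05 s, during which the arm holds its last target. There are 200 camera calls.

## Working session

There is one attempt and no reset: what is moved stays moved. The work goes in short steps, Python scripts to look and compute and a shell command to move; the robot and the scene stay as the last step left them, time stands still between calls to the robot, and variables do not carry over. Pictures are saved under pics/ and viewed, at most 10 in all, crops included, and the job is handed in when it is done.

```bash
mkdir -p pics; cat > h.py <<'E'
import numpy as np, cv2
from rig import readout, cams, bot
def cap(n):
    s=readout.read_state(); c=cams.capture(n)
    if n=="wrist":
        T=np.eye(4);T[:3,:3]=s["tcp_rot"];T[:3,3]=s["position"]
        M=T@np.array(c["tool_from_camera"]); c["xyz"]=M[:3,3]; c["rotation"]=M[:3,:3]
    return c
def ray(c,u,v):
    K=np.array(c["intrinsics"]); d=np.array([c["k1"],0,0,0],float)
    p=cv2.undistortPoints(np.array([[[u,v]]],float),K,d)[0,0]
    return np.array(c["xyz"]),np.array(c["rotation"])@np.array([p[0],p[1],1])
def onz(c,u,v,z):
    o,d=ray(c,u,v); return o+d*(z-o[2])/d[2]
def proj(c,P):
    R=np.array(c["rotation"]); p=R.T@(np.array(P)-np.array(c["xyz"])); 
    a=p[:2]/p[2]; a=a*(1+c["k1"]*(a@a)); K=np.array(c["intrinsics"]); return K[:2,:2]@a+K[:2,2]
E
python3 - <<'E'
from h import *
import pickle
for n in ("scene","top"):
    c=cap(n); cv2.imwrite(f"pics/{n}1.png",c["image"]); pickle.dump(c,open(n+".pkl","wb")); print(n,c["xyz"],c["rotation"],c["k1"])
print(readout.read_state())
E
```

```text
scene [1.01916653 0.36009197 0.70441471] [[-0.47465223  0.63788534 -0.6064714 ]
 [ 0.88010023  0.35285087 -0.31767884]
 [ 0.01135129 -0.68454259 -0.72888448]] -0.07039533176697066
top [0.42936157 0.10254464 0.98277628] [[ 0.02341315 -0.99649586  0.08029839]
 [-0.99894118 -0.02650094 -0.03760609]
 [ 0.03960229 -0.07933289 -0.99606122]] -0.03958457712521982
{'time_s': 0.1, 'joint_positions': array([-8.44252281e+01,  3.02722218e+01,  8.21488559e+01, -1.37110061e-03,
        6.76895591e+01, -1.02279015e+01]), 'qvel': array([ 0.1292513 , -0.2060119 , -0.12653068, -0.05173794, -0.02786651,
       -0.04965739]), 'tau': array([ 3.33210010e-04, -4.40983558e+01, -1.77150214e+01,  6.35807798e-02,
        5.34116034e-02, -3.87234718e-05]), 'position': array([ 0.17014573, -0.60063596,  0.18378581]), 'tcp_rot': array([[ 9.62202842e-01,  2.72333704e-01, -2.09618077e-04],
       [ 2.72333596e-01, -9.62200981e-01,  1.91969162e-03],
       [ 3.21102010e-04, -1.90421877e-03, -9.99998135e-01]]), 'force': array([-0.2401452 , -0.92628529,  0.28243613]), 'moment': array([ 0.01432401, -0.00512223, -0.02281801]), 'grasp_force': 0.0, 'opening': 0.9996926595845681}
```

View pics/top1.png

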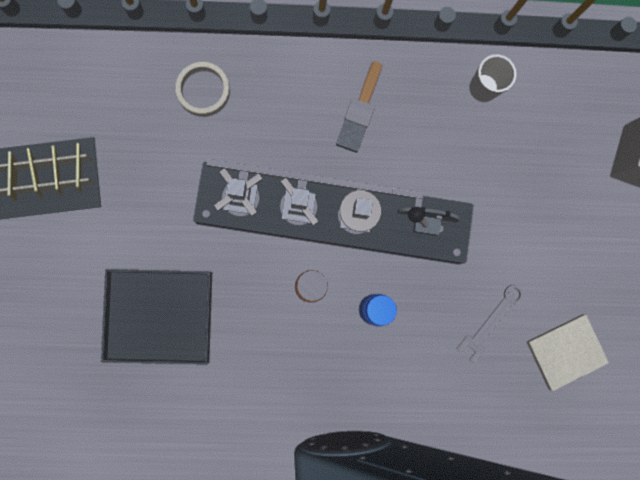

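View pics/scene1.png

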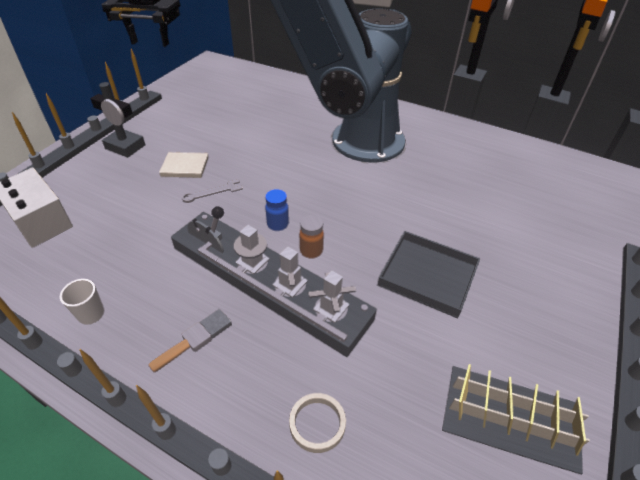

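The top view shows the rail running from (200,192) to (470,233). There are three holders on it, at about (238,190), (299,200) and (361,210), with the lever ball at (417,214). The tray is at (157,316), the amber jar at (312,286) and the blue look-alike jar at (379,310).

Things that could be taken for the cross holder: left (238,190), which looks X-shaped; middle (299,200), which looks like a bar; right (361,210), the disc. I'll check this in one close crop.

```bash
python3 - <<'E'
from h import *
import pickle
t=pickle.load(open("top.pkl","rb")); s=pickle.load(open("scene.pkl","rb"))
a=cv2.resize(t["image"][150:270,190:480],(800,330),interpolation=cv2.INTER_CUBIC)
b=cv2.resize(s["image"][195:335,165:385],(424,270),interpolation=cv2.INTER_CUBIC)
o=np.zeros((600,800,3),np.uint8);o[:330]=a;o[330:,:424]=b;cv2.imwrite("pics/crop.png",o)
g=t["image"].max(2); m=(g<75).astype(np.uint8); m=cv2.morphologyEx(m,cv2.MORPH_CLOSE,np.ones((25,25)))
for c in cv2.findContours(m,0,2)[0]:
    if cv2.contourArea(c)>4000: print(cv2.minAreaRect(c)[:2],cv2.boxPoints(cv2.minAreaRect(c)).round().tolist())
for p in [(204,163),(473,204),(467,262),(195,222)]: print(p,onz(t,*p,.04).round(4))
for p in [(106,270),(211,271),(209,363),(102,362)]: print("tray",onz(t,*p,.028).round(4))
print("jar",onz(t,312,286,.085).round(3))
E
```

```text
((428.5, 455.0), (48.0, 267.0)) [[295.0, 431.0], [562.0, 431.0], [562.0, 479.0], [295.0, 479.0]]
((157.01687622070312, 316.325439453125), (106.51671600341797, 91.27147674560547)) [[103.0, 361.0], [105.0, 269.0], [211.0, 272.0], [209.0, 363.0]]
((333.8177490234375, 214.32415771484375), (270.1396789550781, 59.56145477294922)) [[196.0, 223.0], [205.0, 164.0], [472.0, 205.0], [463.0, 264.0]]
((46.54828643798828, 177.90826416015625), (68.35150146484375, 101.63561248779297)) [[-8.0, 150.0], [93.0, 138.0], [101.0, 206.0], [0.0, 218.0]]
((319.9654541015625, 13.90150260925293), (640.5310668945312, 49.83629608154297)) [[-1.0, 26.0], [1.0, -24.0], [641.0, 2.0], [639.0, 52.0]]
(204, 163) [0.6479 0.2368 0.04  ]
(473, 204) [ 0.594  -0.2053  0.04  ]
(467, 262) [ 0.4981 -0.1953  0.04  ]
(195, 222) [0.5511 0.2475 0.04  ]
tray [0.4707 0.3894 0.028 ]
tray [0.4735 0.2204 0.028 ]
tray [0.3261 0.2185 0.028 ]
tray [0.3237 0.3888 0.028 ]
jar [0.452 0.059 0.085]
```

View pics/crop.png

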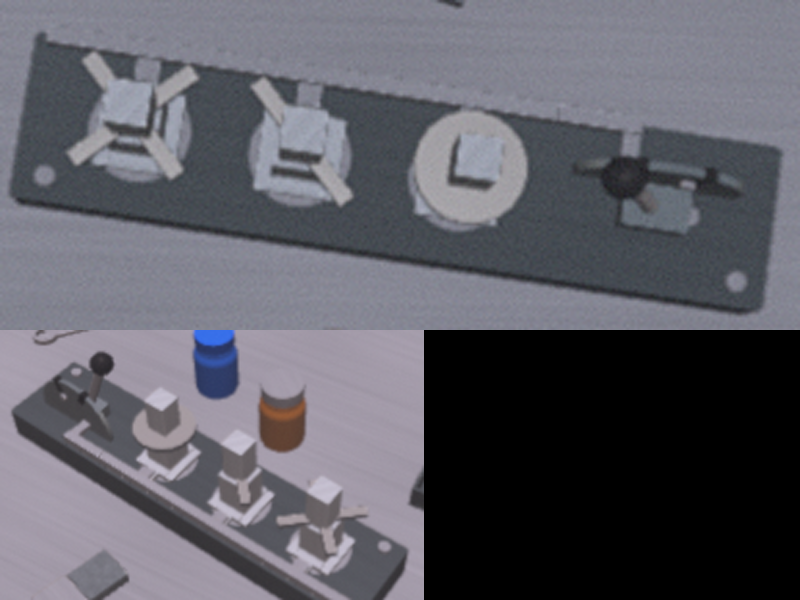

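The crop confirms it: the left holder, boss at about (237,186), has four arms. The middle one is the two-armed bar and the right one is the disc. The lever ball leans towards the holders. I'll check the rail frame against these features.

```bash
python3 - <<'E'
from h import *
import pickle
t=pickle.load(open("top.pkl","rb")); s=pickle.load(open("scene.pkl","rb"))
O=np.array([.5746,.0358]); y=np.array([.0539+.053,.4421+.4428]); y/=np.linalg.norm(y); x=np.array([y[1],-y[0]])
print(np.degrees(np.arctan2(x[1],x[0])))
for n,a,z in [("cross boss",140,.13),("bar",45,.13),("disc",-50,.13),("ball",-165+37,.1325)]:
    P=[*(O+y*a/1000),z]; print(n,np.round(P,4),proj(t,P).round(1),proj(s,P).round(1))
print("ball seen top",onz(t,416.6,214.5,.1325),"boss",onz(t,190+128*.3625,150+97*.3625,.13))
P0=O+y*(-.081); print("push start",P0, "end",O+y*(-.179))
E
```

```text
-6.888215446810181
cross boss [0.5914 0.1748 0.13  ] [236.7 187.9] [332.9 275.7]
bar [0.58   0.0805 0.13  ] [300.9 197.5] [288.3 251.4]
disc [ 0.5686 -0.0138  0.13  ] [364.7 207.1] [247.7 229.2]
ball [ 0.5592 -0.0913  0.1325] [417.1 214.7] [217.1 211.6]
ball seen top [ 0.55955398 -0.09051644  0.1325    ] boss [0.59547398 0.17542298 0.13      ]
push start [ 0.56488546 -0.04461534] end [ 0.55313206 -0.14190798]
```

```bash
python3 -m inch '[[4,5,2,7,8.7],[8,10,3,14,6],[12,15,3,21,4],[16,20,3,28,2],[20,25,3,35,0],[24,30,3,42,0],[28,35,3,49,0],[32,40,3,56,0],[36,45,3,63,0],[39,48,3,67.3,0]]'
```

```text
time_s: 0.93
position: [0.4299, -0.2767, 0.2134]
tcp_rot: [[0.115, 0.993, -0.001], [0.993, -0.115, 0.0], [0.0, -0.001, -1.0]]
force: [1.3, -1.8, -0.0]
opening: 0.401
grasp_force: 0.0
```

The frame agrees with the features to within 4 mm. Next I'll go above the gap between the disc and the ball.

```bash
python3 -m inch '[[0,0,0,0,0],[0,0,0,0,0],[0,0,0,0,0]]'
```

```text
time_s: 1.18
position: [0.4291, -0.2788, 0.2134]
tcp_rot: [[0.12, 0.993, -0.001], [0.993, -0.12, -0.0], [-0.0, -0.001, -1.0]]
force: [0.1, 0.4, 0.0]
opening: 0.172
grasp_force: 0.0
```

Now from (.429,-.279) to (.563,-.0585), then down to z = .115.

```bash
python3 -m inch '[[2.2,3.5,0,0,0],[4.5,7.2,0,0,0],[6.7,11,0,0,0],[9,14.7,0,0,0],[11.2,18.4,0,0,0],[13.4,22,0,0,0],[13.4,22,0,0,0],[13.4,22,0,0,0],[13.4,22,0,0,0]]'
python3 - <<'E'
from h import *
s=readout.read_state();print(s["position"],s["opening"])
c=cap("wrist");cv2.imwrite("pics/w1.png",c["image"]);print(proj(c,[.5592,-.0913,.1325]),proj(c,[*s["position"][:2],.1325]))
E
```

```text
time_s: 1.93
position: [0.5627, -0.0605, 0.2132]
tcp_rot: [[0.121, 0.993, -0.001], [0.993, -0.121, -0.001], [-0.001, -0.001, -1.0]]
force: [-0.7, -0.2, 0.0]
opening: 0.004
grasp_force: 0.0
[ 0.56271855 -0.06046082  0.21318962] 0.003948155420821918
[321.42025522 271.6189428 ] [321.07547116 233.33256   ]
```

View pics/w1.png

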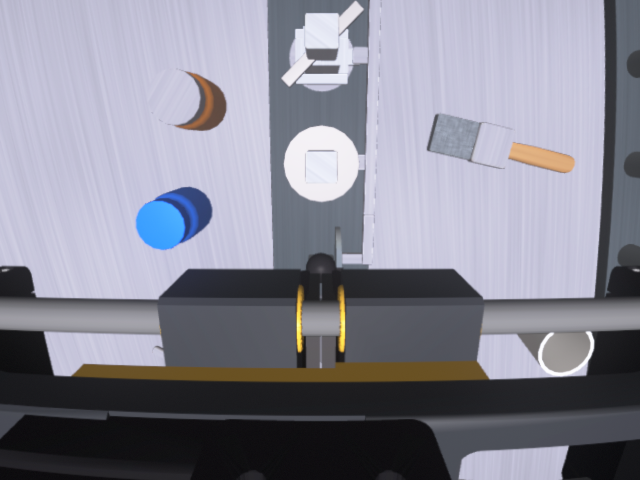

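The ball shows at (321,267) and was predicted at (321,272). It is centred on the fingers with about 6 mm of clearance, so I'll shift +y a little, descend and push.

```bash
python3 -m inch '[[0.1,0.6,-3,0,0],[0.1,0.6,-6,0,0],[0.1,0.6,-8.5,0,0],[0.1,0.6,-9.5,0,0],[0.1,0.6,-9.5,0,0],[0.1,0.6,-9.5,0,0]]'
```

```text
time_s: 2.48
position: [0.5642, -0.0544, 0.1189]
tcp_rot: [[0.122, 0.992, -0.0], [0.992, -0.122, -0.0], [-0.0, -0.0, -1.0]]
force: [0.5, 0.9, -0.4]
opening: 0.002
grasp_force: 0.0
```

```bash
python3 -m inch '[[-0.1,-1,0,0,0],[-0.25,-2,0,0,0],[-0.35,-3,0,0,0],[-0.5,-4,0,0,0],[-0.6,-5,0,0,0],[-0.7,-6,0,0,0],[-0.85,-7,0,0,0],[-0.95,-8,0,0,0],[-1.05,-8.8,0,0,0],[-1.05,-8.8,0,0,0]]'
```

```text
time_s: 3.32
position: [0.5539, -0.1427, 0.1186]
tcp_rot: [[0.122, 0.993, 0.0], [0.993, -0.122, -0.001], [-0.001, 0.001, -1.0]]
force: [0.4, -0.1, -0.4]
opening: 0.007
grasp_force: 0.0
```

```bash
python3 -m inch '[[0,0,0,0,0],[0.1,1,0,0,0],[0.3,2.5,0,0,0],[0.3,2.5,3,0,0],[0.3,2.5,6,0,0],[0.3,2.5,8,0,0],[0.9,6,9,0,1.5],[1.6,9.5,9,0,3],[2.2,13.5,9,0,5],[2.5,16.5,9,0,5.5]]'
python3 - <<'E'
from h import *
s=readout.read_state();print(s["position"],s["opening"])
c=cap("wrist");cv2.imwrite("pics/w2.png",c["image"])
t=cap("top");x=cap("scene")
cv2.imwrite("pics/t2.png",np.hstack([cv2.resize(t["image"][140:280,340:480],(400,400)),cv2.resize(x["image"][180:280,160:260],(400,400))]))
E
```

```text
time_s: 4.15
position: [0.5787, 0.0283, 0.2091]
tcp_rot: [[0.119, 0.993, 0.001], [0.993, -0.119, 0.001], [0.002, 0.001, -1.0]]
force: [-0.4, 0.8, -0.3]
opening: 0.222
grasp_force: 0.0
[0.57874562 0.02829684 0.20909508] 0.22229065194853415
```

View pics/t2.png

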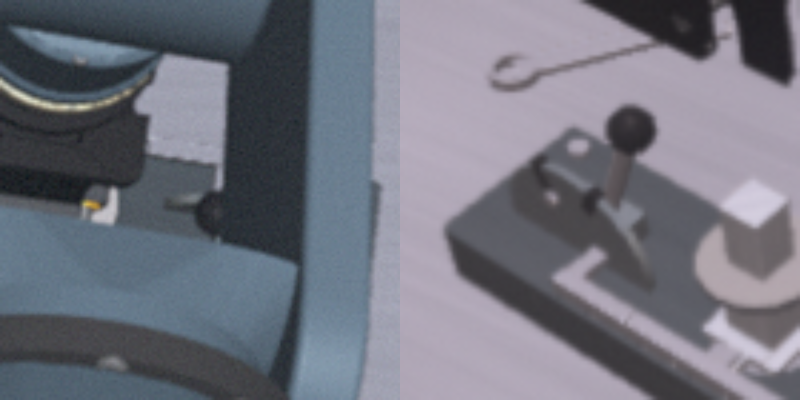

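The scene crop shows the ball still at about (217,212), which is the unmarked notch. The lever either did not go over or came back. I'll repeat the push in slower stages and check the force as I go.

```bash
python3 -m inch '[[-0.5,-3,0,0,0],[-0.9,-6,0,0,0],[-1.4,-8,0,0,0],[-1.4,-8,-3,0,0],[-1.4,-8,-6,0,0],[-1.4,-8,-8,0,0],[-1.4,-8,-9.2,0,0],[-1.4,-8,-9.5,0,0],[-1.4,-8,-9.5,0,0]]'; python3 -m inch '[[-0.05,-0.5,0,0,0],[-0.1,-1,0,0,0],[-0.2,-1.5,0,0,0],[-0.25,-2,0,0,0],[-0.3,-2.5,0,0,0],[-0.35,-3,0,0,0],[-0.4,-3.3,0,0,0],[-0.4,-3.3,0,0,0]]'
python3 - <<'E'
from h import *
x=cap("scene");w=cap("wrist")
cv2.imwrite("pics/s3.png",np.hstack([cv2.resize(x["image"][180:280,160:260],(400,400)),cv2.resize(w["image"],(400,300),interpolation=3).copy() if 0 else cv2.resize(w["image"][150:390,200:440],(400,400))]))
E
```

```text
time_s: 5.05
position: [0.5638, -0.056, 0.1126]
tcp_rot: [[0.121, 0.993, -0.003], [0.993, -0.121, 0.001], [0.0, -0.003, -1.0]]
force: [-0.1, 0.2, 0.4]
opening: 0.012
grasp_force: 0.0
time_s: 5.72
position: [0.5608, -0.0897, 0.1137]
tcp_rot: [[0.121, 0.993, 0.0], [0.993, -0.121, -0.0], [-0.0, 0.0, -1.0]]
force: [0.3, -0.1, 0.2]
opening: 0.004
grasp_force: 0.0
```

View pics/s3.png

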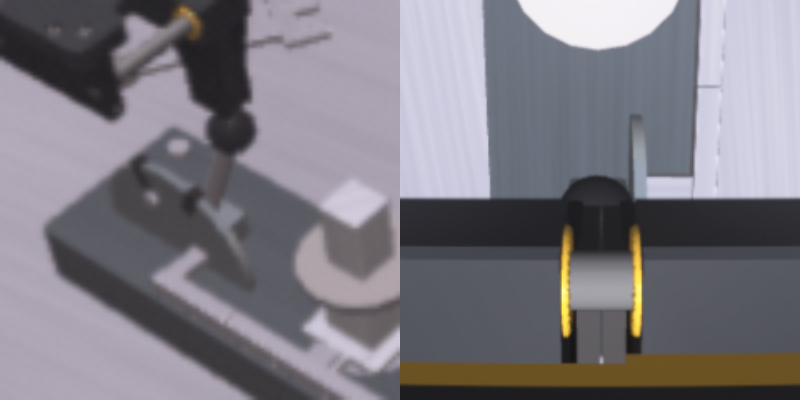

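```bash
python3 - <<'E'
from h import *
s=readout.read_state();x=cap("scene");w=cap("wrist");p=s["position"]
print(s["joint_positions"],p)
for z in (p[2],.1325,.145,.16): print(z,proj(x,[p[0],p[1],z]),proj(w,[p[0],p[1],z]))
print(w["tool_from_camera"]);print("ball",proj(x,[.5592,-.0913,.1325]),proj(w,[.5592,-.0913,.1325]))
i=x["image"][195:230,200:235].max(2);m=(i<45);print(m.sum());print("\n".join("".join("#" if q else "." for q in r) for r in m))
E
```

```text
[-2.02871202e+01  3.11599773e+01  9.43495814e+01  8.18465237e-03
  5.44977070e+01 -1.33696678e+01] [ 0.5607437  -0.08889847  0.11361077]
0.11361076865864139 [219.0312377  219.52538064] [321.17688777 268.14886679]
0.1325 [217.61902008 212.43103091] [321.23970501 280.22934192]
0.145 [216.66123882 207.60946453] [321.28814156 289.55892837]
0.16 [215.48665851 201.68526483] [321.35536797 302.52917415]
[[-1.32125400e-03 -9.68403027e-01 -2.49386912e-01  6.86871109e-02]
 [ 9.99999085e-01 -1.20725723e-03 -6.10061024e-04 -2.88583051e-04]
 [ 2.89710790e-04 -2.49387490e-01  9.68403736e-01 -1.99652841e-01]
 [ 0.00000000e+00  0.00000000e+00  0.00000000e+00  1.00000000e+00]]
ball [217.1028143  211.54635237] [318.81715273 284.93540439]
173
.......##############..............
.......##############..............
........#############..............
........#############..............
........#############..............
.........#############.............
.........#############.............
.........#############.............
.........#############.............
..........############.............
.......
[... 192 characters left out ...]
................
...................................
...................................
.....................#.............
...............#....##.............
...............#.####..............
...............#####...............
.................##................
...................................
...................................
...................................
...................................
...................................
...................................
...................................
...................................
...................................
...................................
...................................
...................................
```

```bash
python3 - <<'E'
from h import *
x=cap("scene");w=cap("wrist")
g=lambda i:np.clip(255*(i/255.)**.5,0,255).astype(np.uint8)
cv2.imwrite("pics/s4.png",g(np.hstack([cv2.resize(x["image"][185:245,190:250],(400,400),interpolation=2),cv2.resize(w["image"][240:340,270:370],(400,400),interpolation=2)])))
E
```

```text
(no output)
```

View pics/s4.png

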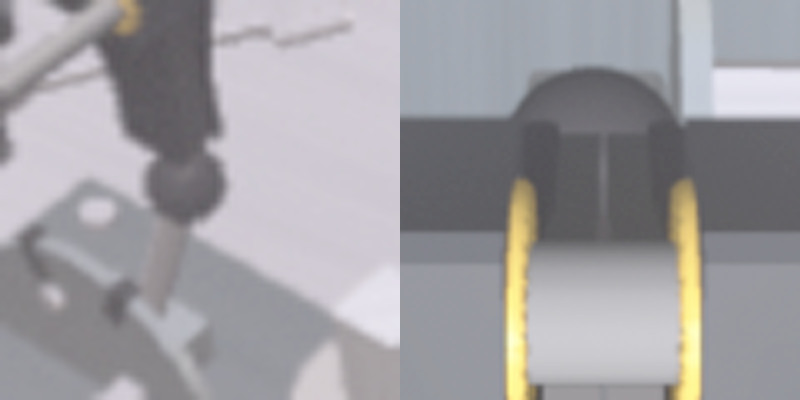

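In the crops the visible fingertip ends just above the ball: its lower edge is at about (215,206) in the scene, and in the wrist view it lies over the ball at (321,273). The real tip is therefore about 3 cm higher than the reported TCP, and my first push passed over the ball. I'll probe down gently onto the ball top to measure the offset.

```bash
for i in 1 2 3; do python3 -m inch '[[0,0,-0.2,0,0],[0,0,-0.2,0,0],[0,0,-0.2,0,0]]' | egrep 'pos|force'; done
```

```text
position: [0.5607, -0.0885, 0.1114]
force: [0.2, -0.2, -0.5]
grasp_force: 0.0
position: [0.5607, -0.0887, 0.1095]
force: [-0.4, 0.6, 0.3]
grasp_force: 0.0
position: [0.5607, -0.0887, 0.1075]
force: [-0.0, -0.1, 0.3]
grasp_force: 0.0
```

```bash
for i in 1 2 3; do python3 -m inch '[[0,0,-0.2,0,0],[0,0,-0.2,0,0]]' | egrep 'pos|^force'; done
python3 - <<'E'
from h import *
s=readout.read_state();x=cap("scene");w=cap("wrist");p=s["position"]
print(p,s["force"],proj(x,p),proj(w,p))
for n,c,(r0,r1,c0,c1) in (("s",x,(195,228,200,240)),("w",w,(255,290,296,346))):
    print(n);print("\n".join(" ".join("%2d"%(q//4) for q in r[::2]) for r in c["image"][r0:r1:2,c0:c1].max(2)))
E
```

```text
position: [0.5611, -0.0885, 0.1065]
force: [-0.8, 2.1, 5.6]
position: [0.5613, -0.0879, 0.1059]
force: [-3.0, 3.5, 14.4]
position: [0.5615, -0.0873, 0.1055]
force: [-4.3, 5.6, 23.2]
[ 0.56152232 -0.08729315  0.10548142] [-4.30477356  5.61873759 23.15817461] [220.04538402 223.02504332] [321.19972001 267.72051117]
s
31 22 16  9  8  9 10  9  9 10  9 18 44 44 44 44 44 44 43 43
20 28 42 17  8  9  9  8  9 10  9 18 44 44 44 44 44 44 44 44
39 44 44 32  9  9  9  9  9 10 10 18 44 44 44 44 44 44 44 44
45 45 44 43 15  8  8  9  9 10 10 15 43 44 44 44 44 44 44 44
44 44 45 45 23  9  9  9  9 10 10 12 42 43 43 44 44 44 44 44
44 44 44 44 29 10  9  9  9 10 10 10 40 43 43 43 43 43 44 44
44 44 43 44 41 11  9  9  9  9 10 10 28 43 44 43 43 43 43 43
44 44 44 44 42 23 10  9  9  9 10 10 35 44 43 43 43 43 43 43
44 41 40 43 44 43 22 10  9  9 11 12 29 44 43 44 44 43 43 43
36 25 25 30 40 43 21 12 11 10 11 11 23 43 43 43 43 43 44 44
25 34 43 39 25 33 28 11 11 11 11 11 35 43 43 43 43 43 43 43
24 38 42 37 24 24 25 14 10 11 12 26 43 43 43 43 43 43 43 43
24 24 25 23 24 24 24 24 19 17 40 44 43 44 43 43 43 43 43 43
28 2
[... 887 characters left out ...]
1 11  8  8  9  9 17 11 10
10 10  9  7  8  8  8 10 10 11 10 11 12 11 10 10 10 10  8  8  8  8  9 10 10
10 10  9  8  8  7  8  9  9  9  9  9 11  9  9  9  9  9  8  8  8  8  8 10 10
10 10  9  8  7  8  7  9  9  9  9  9 11  9  9  9  9  9  8  8  8  8  8 10 10
10  9  9  7  7  7  8  9  9  9  9  9 11  9  9  8  9  9  8  8  7  8  8  9 10
10  9  8  7  7  7  8  9  9  9  9  9 11  9  9  9  9  9  8  8  8  8  8 10 10
10  9  8  7  7  8  7  8  9  8  9  9 12  9  9  9  9  9  8  8  8  8  8  9 10
 9 13 19 11  7  7  7  8  8  9  8  9 13  9  9  8  9  9  8  8  8  9 18 18 10
10 19 26 21  8  7  7  8  8  8  8  9 13  9  8  9  9  8  8  7  8 18 25 25 10
 9 27 32 23  8  7  8  8  8  9  8  9 13  9  9  9  9  9  8  7  8 22 31 32 12
```

Contact came at a nominal TCP z of about .107, against a ball top at about .1445. With the fingers shut, the real tip is therefore about 37 mm above the reported TCP. I'll back off to the holder side and go down to nominal .083, which puts the tip at about .120.

```bash
python3 -m inch '[[0,0,1,0,0],[0,0,2.3,0,0],[0.2,1.5,2.3,0,0],[0.4,3.1,2.3,0,0],[0.4,3.1,2.3,0,0],[0.4,3.1,0.8,0,0],[0.4,3.1,-0.7,0,0],[0.4,3.1,-1.3,0,0],[0.4,3.1,-1.3,0,0],[0.4,3.1,-1.3,0,0]]'|egrep 'pos|^force'; python3 -m inch '[[0,0,-0.3,0,0],[0,0,-0.6,0,0],[0,0,-0.9,0,0],[0,0,-0.9,0,0],[0,0,-0.9,0,0]]'
```

```text
position: [0.5646, -0.0581, 0.0883]
force: [-0.2, -0.5, -0.7]
time_s: 8.62
position: [0.5647, -0.0578, 0.0796]
tcp_rot: [[0.12, 0.993, -0.0], [0.993, -0.12, 0.0], [0.0, -0.0, -1.0]]
force: [0.4, -0.4, -0.2]
opening: 0.007
grasp_force: 0.0
```

```bash
python3 -m inch '[[-0.1,-0.8,0,0,0],[-0.2,-1.6,0,0,0],[-0.3,-2.4,0,0,0],[-0.4,-3.2,0,0,0],[-0.5,-4,0,0,0],[-0.5,-4,0,0,0]]'|egrep 'pos|^force'; python3 -m inch '[[-0.1,-0.8,0,0,0],[-0.2,-1.6,0,0,0],[-0.3,-2.4,0,0,0],[-0.4,-3.2,0,0,0],[-0.5,-4,0,0,0],[-0.6,-4.6,0,0,0],[-0.6,-4.6,0,0,0],[-0.6,-4.6,0,0,0]]'|egrep 'pos|^force'
python3 - <<'E'
from h import *
x=cap("scene")
for a in (.4,0,-.4): 
    q=-.165+.095*np.sin(a); print(a,proj(x,[.5746+.1199*q,.0358+.9928*q,.045+.095*np.cos(a)]).round(1))
print("\n".join(" ".join("%2d"%(q//4) for q in r) for r in x["image"][184:226:3,170:230:3].max(2)))
E
```

```text
position: [0.5597, -0.0986, 0.0803]
force: [0.2, 0.0, -0.4]
position: [0.5536, -0.1431, 0.0792]
force: [1.4, 4.3, -1.1]
0.4 [217.1 211.6]
0 [202.8 201.2]
-0.4 [190.3 196.9]
17 10 10  9  9 12 17 18 14 10  9 19 41 43 44 43 44 44 44 41
17 17 37 12  9 20 44 12  9  9  9 18 43 43 44 41 45 44 44 44
17 31 44 44 28 34 22 21 10 10  8 18 45 44 44 44 43 42 28 30
10 26 44 36 30 16 10 11  9  9  9 16 44 43 30 28 41 42 44 44
32 43 36 24 32 11 10  9  9  9 10 13 35 42 43 43 44 45 44 44
20 33 19 42 36 16 10  8  9  9 10 15 44 44 44 43 43 44 44 44
10 22 44 45 43 31 16  9  8  9 10 10 43 44 44 44 43 44 43 43
10 44 45 45 45 45 44 21  9  9  9  9 40 44 44 43 43 43 44 43
10 32 45 45 45 45 45 43 15  9  9 27 43 43 44 44 44 43 44 43
12 43 45 45 45 45 44 45 37 29 23 37 43 43 43 43 43 43 44 43
45 45 45 45 45 45 45 44 45 31 37 29 29 35 43 43 43 43 43 43
45 45 45 45 45 45 45 44 41 25 35 36 37 24 26 40 43 43 43 42
46 46 46 45 44 45 44 36 13 26 26 37 25 24 24 24 27 41 43 43
45 45 45 46 45 44 27 18 12 19 31 34 33 25 24 24 24 24 30 42
```

The ball is now at about (189,196), the marked-notch prediction, with a light push against its stop. I'll retreat and go above the cross.

```bash
python3 -m inch '[[0.1,1,0,0,0],[0.3,2.5,0.5,0,0],[0.3,2.5,4,0,0],[0.3,2.5,8,0,0],[0.6,5,10,0,2],[1,9,10,0,4],[1.5,13,10,0,5],[2,17,10,0,5],[2.5,21,10,0,5],[2.9,25,10,0,5]]'|egrep 'pos|^force'; python3 -m inch '[[0.5,3.4,0,0,5],[0.9,6.8,0,0,5],[0.9,6.8,0,0,5],[0.9,6.8,0,0,5],[0.9,6.8,0,0,5]]'
python3 - <<'E'
from h import *
s=readout.read_state();w=cap("wrist");p=s["position"];x=cap("scene");t=cap("top")
print(p,s["opening"],proj(w,p))
for P in ([.5914,.1748,.13],[.5955,.1754,.13],[*p[:2],.13]): print(proj(w,P))
im=w["image"].copy()
cv2.imwrite("pics/w5.png",np.hstack([cv2.resize(im[100:440,120:520],(500,425)),cv2.resize(x["image"][170:280,160:240],(300,425))]))
E
```

```text
position: [0.5831, 0.1077, 0.18]
force: [1.4, -0.1, 0.3]
time_s: 11.08
position: [0.5915, 0.1738, 0.1794]
tcp_rot: [[0.119, 0.993, -0.0], [0.993, -0.119, -0.001], [-0.001, -0.0, -1.0]]
force: [-1.0, 0.4, -0.1]
opening: 0.573
grasp_force: 0.0
[0.59150997 0.17376288 0.17942783] 0.5726502186308687 [321.12250201 267.7855279 ]
[320.66964977 242.75584857]
[326.51071108 241.22054145]
[321.01069847 244.18544328]
```

View pics/w5.png

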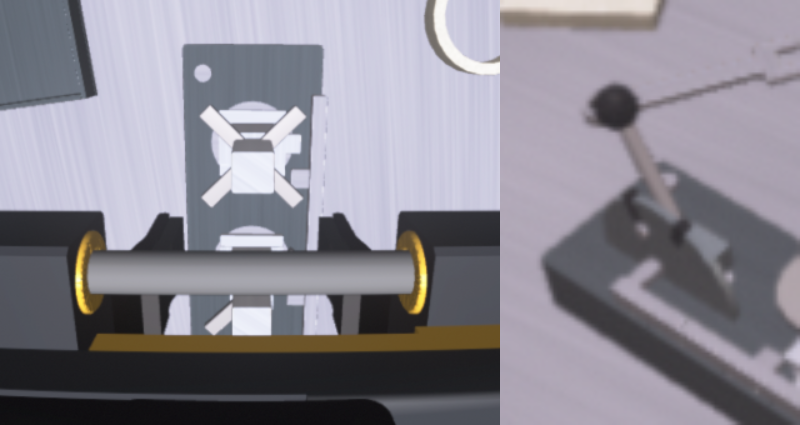

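The lever is now in the marked notch with its ball up and left. The cross boss top is at wrist pixel (322,238), within about 4 mm of the frame's prediction. The tips sit at row 272, so they are short by the same amount when open. I'll descend with the tip going to about .100 (nominal .063).

```bash
python3 -m inch '[[0.1,0.25,-2.5,0,5],[0.1,0.25,-5,0,5],[0.1,0.25,-7,0,5],[0.1,0.25,-9,0,5],[0.1,0.25,-10.5,0,5],[0.1,0.25,-11.6,0,5],[0.1,0.25,-11.6,0,5],[0.1,0.25,-11.6,0,5]]'; python3 -m inch '[[0,0,0,0,2],[0,0,0,0,2],[0,0,0,0,1],[0,0,0,0,1],[0,0,0,0,1],[0,0,0,0,1],[0,0,0,0,1]]'
```

```text
time_s: 11.9
position: [0.5928, 0.1758, 0.0634]
tcp_rot: [[0.121, 0.993, -0.001], [0.993, -0.121, -0.0], [-0.0, -0.001, -1.0]]
force: [-0.1, 0.3, 0.3]
opening: 0.577
grasp_force: 0.0
time_s: 12.48
position: [0.5931, 0.1768, 0.0642]
tcp_rot: [[0.12, 0.993, 0.001], [0.993, -0.12, 0.0], [0.0, 0.001, -1.0]]
force: [-0.1, -0.3, 2.9]
opening: 0.272
grasp_force: 30.0
```

It has gripped 24 mm, which is the boss width, at 30 N. Now I'll pull up.

```bash
python3 -m inch '[[0,0,0.4,0,1],[0,0,0.8,0,1],[0,0,1.2,0,1],[0,0,1.6,0,1],[0,0,2,0,1],[0,0,2.4,0,1],[0,0,2.8,0,1]]'; python3 -m inch '[[0,0,0.6,0,1],[0,0,1.2,0,1],[0,0,2,0,1],[0,0,3,0,1],[0,0,4,0,1],[0,0,5,0,1],[0,0,5,0,1]]'
python3 - <<'E'
from h import *
s=readout.read_state();print(s["position"],s["force"])
x=cap("scene");cv2.imwrite("pics/s6.png",x["image"][150:400,160:480])
t=cap("top");cv2.imwrite("pics/t6.png",t["image"])
E
```

```text
time_s: 13.07
position: [0.593, 0.1768, 0.0929]
tcp_rot: [[0.12, 0.993, 0.001], [0.993, -0.12, 0.0], [0.0, 0.001, -1.0]]
force: [-0.0, 0.4, -1.7]
opening: 0.271
grasp_force: 30.0
time_s: 13.65
position: [0.5948, 0.177, 0.1447]
tcp_rot: [[0.12, 0.993, 0.005], [0.993, -0.12, 0.001], [0.001, 0.005, -1.0]]
force: [0.9, -1.3, -1.5]
opening: 0.271
grasp_force: 30.0
[0.59482246 0.17702156 0.14465806] [ 0.87343718 -1.26315781 -1.52367501]
```

View pics/s6.png

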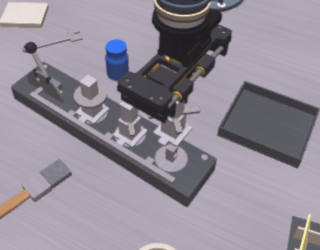

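The holder is off and held, leaving the bare spindle visible at crop (170,152). The other two holders are still on. Next I'll move over the tray centre (.3985,.304).

```bash
python3 -m inch '[[-1,0.6,0,0,1],[-3,2,0,0,1],[-5.5,3.6,0,0,1],[-8,5.2,0,0,1],[-10.5,6.8,0,0,1],[-13,8.5,0,0,1],[-15.5,10.1,0,0,1],[-17.5,11.5,0,0,1],[-19,12.4,0,0,1],[-19.5,12.7,0,0,1]]'|egrep 'pos|op'; python3 -m inch '[[0,0,0,0,1],[0,0,0,0,1],[0,0,-2,0,1],[0,0,-4,0,1],[0,0,-6,0,1],[0,0,-8,0,1],[0,0,-9.5,0,1],[0,0,-10.3,0,1],[0,0,-10.6,0,1],[0,0,-10.6,0,1]]'
```

```text
position: [0.393, 0.3044, 0.1409]
opening: 0.276
time_s: 15.42
position: [0.3985, 0.3033, 0.0351]
tcp_rot: [[0.121, 0.993, -0.0], [0.993, -0.121, -0.0], [-0.0, -0.0, -1.0]]
force: [0.2, -0.1, -2.2]
opening: 0.272
grasp_force: 30.0
```

```bash
python3 -m inch '[[0,0,-0.2,0,1],[0,0,-0.4,0,1],[0,0,-0.5,0,1],[0,0,-0.5,0,1]]'|egrep 'pos|^force'; for i in 1 2 3; do python3 -m inch '[[0,0,-0.1,0,1],[0,0,-0.1,0,1]]'|egrep 'pos|^force';done
```

```text
position: [0.3981, 0.3039, 0.031]
force: [-0.7, -0.0, -2.5]
position: [0.3979, 0.3038, 0.0298]
force: [0.5, -0.1, -2.1]
position: [0.3978, 0.3038, 0.0286]
force: [-0.1, 0.4, -1.6]
position: [0.3978, 0.3038, 0.0282]
force: [-1.0, -0.4, 4.1]
```

It made contact at .0283, exactly where predicted. I'll release and withdraw straight up.

```bash
python3 -m inch '[[0,0,0,0,3],[0,0,0,0,5],[0,0,0,0,5],[0,0,0,0,5],[0,0,0,0,5],[0,0,0,0,5]]'|egrep 'pos|^force|op'; python3 -m inch '[[0,0,1,0,5],[0,0,3,0,5],[0,0,6,0,5],[0,0,9,0,5],[0,0,12,0,5],[0,0,15,0,5],[-2,-3,18,0,5],[-3,-6,18,0,5],[-3,-6,18,0,5],[-3,-6,18,0,5]]'|egrep 'pos|^force'
python3 - <<'E'
from h import *
x=cap("scene");cv2.imwrite("pics/s7.png",x["image"][150:400,160:500])
E
```

```text
position: [0.3978, 0.3037, 0.0275]
force: [0.8, 0.8, 0.2]
opening: 0.553
position: [0.3671, 0.2428, 0.2088]
force: [0.3, 0.0, -0.5]
```

View pics/s7.png

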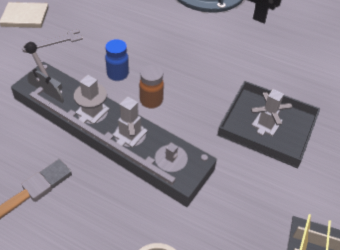

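The cross holder stands upright in the tray at crop (270,115). The disc and bar holders are still on, the lever is in the marked notch at (30,47), and the jar is standing at (152,87).

```bash
python3 -c "
from rig import bot
print(bot.hand_in())"
```

```text
the job is handed in; nothing more can be done
None
```

I handed the job in; no verdict came back, but my last picture shows the lever in the marked notch, the cross holder upright in the tray, the other two holders still on, and the jar standing.

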